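# Seat the auger of a slow juicer on its drive

### The job

Put the juicer back together after washing: lower the auger, foot first, down through the rings of the strainer in the juicer bowl and, pressing only gently, turn it until its socket finds the square drive shaft and it drops fully home on the smallest ring. Let go of it there, and leave the lid, the cup and the lemon where they are.

Things in the scene. Friction and masses are not known exactly. Their poses are not given: they have to be found in the camera images.
- auger: The juicing screw, loose, grey plastic, 118 mm tall, 0.2 to 0.33 kg, standing on its foot. Origin: centre of the foot's underside, z up. Foot: spigot 38 mm across, 20 mm long, with a square socket from below, 21.6 mm wide, 15 mm deep, sides along the body's x and y. Above a flat shoulder the screw widens from 45 to 57 mm (height 20 to 72); round hub 24 mm across on top, height 82 to 118.
- auger_hub (a point): Point on the auger's axis 104 mm above the underside of its foot, in the round 24 mm hub: grip here from above at any yaw; the fingertips then stay clear of the screw and, with the auger home, above the bowl's rim. A wall cupboard hangs over the back of the worktop (front at about x = 0.54 m, underside 0.46 m up): keep the arm on the near side of it.
- juicer: Slow juicer, fixed: black motor base 140 mm across, clear bowl 108 mm across on top. Origin: centre of its underside, z up along the bowl's axis; the juice spout points to its -x. Bowl floor at z = 62 mm. A steel square drive shaft, 20 mm wide, stands on the axis from z = 62 to 74; its angle is not given and differs each time (it repeats every 90 degrees); the motor's gears hold it still.
- juicer_mouth (a point): Centre of the bowl's open mouth, 137 mm above the juicer's underside, the highest point of the juicer. Below it on the same axis are the strainer's rings: rim plate 64 mm bore (z = 125 to 129 mm over the juicer's underside), middle ring 53 mm bore (102 to 107), foot tube 39.6 mm bore (62 to 84).
- juicer_seat (a point): Centre of the top edge of the foot tube, the smallest ring, 84 mm above the juicer's underside. The auger is home when its shoulder rests here: underside of its foot 64 mm above the juicer's underside. While socket and shaft are not in line within about 4 degrees the foot stands on the shaft, 10 mm higher. More than 40 N on it harms the strainer.
- lid: The juicer's lid, loose, black disc 111 mm across with a clear feed tube, 67 mm tall in all, standing on the worktop. Origin: centre of its underside. Stays where it is; it and the auger may stand in each other's place.
- cup: Small white cup, 64 mm across, 46 mm tall, loose, under the juice spout, 108 mm from the juicer's axis. Origin: centre of its underside. Stays where it is.
- lemon: Lemon, 71 x 53 x 51 mm, lying loose on the chopping board at the right. Stays where it is.

How it is judged:
At the end, for the whole second after the job is handed in: The auger is upright in the juicer, released and at rest, its axis within 4 mm of the bowl's axis, its shoulder down on the foot tube within 2 mm (standing on the drive shaft, 10 mm higher, does not count) (z of auger in the frame of juicer below 0.066 m and horizontal distance between auger and juicer below 0.004 m and angle between auger's own z axis and vertical below 0.06 rad and linear speed of auger below 0.01 m/s); the robot touches nothing.
It fails at once if the auger is pressed or struck against the juicer with more than 40 N (contact force between auger and juicer above 40 N).
It fails at once if the lid is moved by more than 20 mm (distance of lid from where it was at the start of the episode above 0.02 m).
It fails at once if the cup is moved by more than 20 mm (distance of cup from where it was at the start of the episode above 0.02 m).
It fails at once if the lemon is moved by more than 20 mm (distance of lemon from where it was at the start of the episode above 0.02 m).
It also fails if it takes over 59 s, if anything falls off the work surface, if the arm or the gripper's body presses on something with over 40 N, if the wrist force passes 120 N, or if a joint passes its speed limit or range.

### The arm

A 6-joint arm with a two-finger parallel gripper is mounted at the origin on a cart in front of the work surface, level with it; the furniture and walls round the work are solid. World frame = base frame: x ahead of the robot, y to its left, z up, the work surface at z = 0. Lengths are in m, angles in rad, forces in N, time in s.
With the tool pointing down it reaches from about 0.35 to 0.725 m from the base axis. Payload 6 kg.
Tool frame: the origin (TCP) lies midway between the tips of the shut fingers; the grasp point (between the pads) lies 19 mm behind it (bot.tcp_to_grasp is the distance from the TCP to the grasp point, in m); z points along the fingers, y is the line along which they close (so a half turn about z gives the same grasp; the last joint's range is limited). The gripper opens to 85 mm and grips with 20 to 120 N. Pads are 22 mm wide; open, the fingers measure 114 mm over their backs; the gripper's body (76 mm by 85 mm) begins 54 mm behind the grasp point. The pads swing forward as they close: fully open they stand 13 mm farther back than shut.
Start: joints at [-0.837, 0.04, 0.085, 0, -1.615, -0.334], TCP at [0.234, -0.553, 0.231] pointing down, gripper open.
Joint ranges: [-2.56, 2.56], [-1.29, 2.01], [-1.08, 1.49], [-3.29, 1.98], [-2.81, -0.18], [-2.99, 2.99]. Speed limits (rad/s): [2.57, 2.57, 3.01, 3.14, 3.14, 3.14].

### API

Orientations are given as a rotation vector (axis times angle).
In Python, from bench import bot, imaging gives the robot as it stands.
- The arm moves only by the tool arm_command, never from a script. Its argument "steps" is a list of rows, each an object with "xyz": the shift along the tool's x, y, z in cm, a list of three; "twist": the turn, a rotation vector about the tool's x, y, z in rad, a list of three; "gripper": the opening, from 0 (shut) to 1 (fully open). In form: [{"xyz": [tx, ty, tz], "twist": [rx, ry, rz], "gripper": gripper}, ...]. A call has 1 to 12 rows; each row shifts and turns the commanded pose from where the row before left it, along the tool's axes as they then stand; what a row does not reach is not made up. A row lasts 1/10 s, in which the tool goes at most 50 mm and 8.59 degrees, less where a joint would pass 70% of its speed; a pose out of reach is approached as far as the arm can. A call with a gripper value outside its range is refused whole. The fingers move at their own pace and stop on an object; the grip force is fixed at half the most. Time passes only in rows, so rows that do not move let the fingers close. It gives the time, the measured TCP pose, the force, the opening and the grip force at its end, in the units of the state.
- bot.get_state(): the state, without advancing time (a new reading comes with each control period).
- imaging.get_image(name): name is "scene" or "top"; returns the picture (384x512x3 uint8, red, green, blue); there is no depth.
- imaging.get_calibration(name): a dict with "camera_matrix" (3x3 intrinsics, pixels), "rvec" (rotation vector, rad) and "tvec" (3), from world to camera coordinates, as OpenCV has them. Camera axes: x right, y down, z forward; pixel columns grow to the right and rows downward; lengths in m; the calibration is good to about 2 mm. A picture is of the moment at which its call begins. get_calibration takes no time and is no camera call.
- bot.hand_in(): hands the job in; it is judged then, once.
The state is a dict: "time": time; "joint_pos": joint angles; "joint_velocities": joint speeds; "tau": joint torques, N m; "tcp_pos": TCP position; "tcp_rot": TCP orientation; "ft_force": force on the tool from outside, world axes, zero at the start; "torque": the same for the moment, N m; "width": opening from 0.0 (shut) to 1.0 (fully open); "gripper_force": force on a finger pad.
Only numpy, scipy, OpenCV 4.12 (cv2) and the standard library are available. Lean on these libraries where they do the work, as an engineer would, in place of code of your own. Each camera call takes 0.05 s, during which the arm holds its last target. There are 200 camera calls.

## Working session

There is one attempt and no reset: what is moved stays moved. The work goes in short steps, Python scripts to look and compute and a tool call to move; the robot and the scene stay as the last step left them, time stands still between calls to the robot, and variables do not carry over. Pictures are saved under pics/ and viewed, at most 10 in all, crops included, and the job is handed in when it is done.

Besides the shell and the picture viewer there is one more tool, called after "Call:" as name(argument=value, ...) on one line, values as JSON. arm_command: Moves the arm, as the interface text tells. Its arguments: {"type":"object","properties":{"steps":{"type":"array","items":{"type":"object","properties":{"xyz":{"type":"array","items":{"type":"number"}},"twist":{"type":"array","items":{"type":"number"}},"gripper":{"type":"number"}}}}},"required":["steps"]}

```bash
mkdir -p pics
python3 - <<'E'
from bench import bot, imaging
import cv2, numpy as np
for n in("scene","top"):
    im=imaging.get_image(n); cv2.imwrite(f"pics/{n}0.png",im[:,:,::-1]); c=imaging.get_calibration(n)
    R=cv2.Rodrigues(np.array(c["rvec"]))[0]; print(n,np.round(c["camera_matrix"],1).tolist(),(-R.T@np.array(c["tvec"]).ravel()).round(3),R.round(3).tolist())
s=bot.get_state(); print(s)
E
```

```text
scene [[457.3, 0.0, 256.6], [0.0, 457.3, 186.5], [0.0, 0.0, 1.0]] [-0.371 -0.555  1.19 ] [[0.541, -0.841, -0.002], [-0.624, -0.4, -0.671], [0.564, 0.364, -0.741]]
top [[485.1, 0.0, 257.9], [0.0, 485.1, 189.5], [0.0, 0.0, 1.0]] [-0.171  0.178  1.417] [[-0.259, -0.966, 0.007], [-0.865, 0.229, -0.446], [0.429, -0.122, -0.895]]
{'time': 0.1, 'joint_pos': array([-8.37273046e-01,  4.07919988e-02,  8.39020061e-02, -4.12301813e-04,
       -1.61549557e+00, -3.33696608e-01]), 'joint_velocities': array([-0.00035193, -0.00215801,  0.00224235,  0.00279023,  0.00067798,
       -0.00027392]), 'tau': array([-4.04710503e-03, -3.69344044e+01,  3.48281944e+01,  6.95176810e+00,
       -4.53318164e-03,  9.74108133e-06]), 'tcp_pos': array([ 0.23350781, -0.55237709,  0.23035035]), 'tcp_rot': array([ 6.23808833e-01, -3.07857276e+00, -2.47806152e-03]), 'ft_force': array([-1.01778648, -0.27134527, -0.46296919]), 'torque': array([ 0.03998277, -0.01048752,  0.02158022]), 'gripper_force': 0.0, 'width': 0.9986907127236997}
```

View pics/scene0.png

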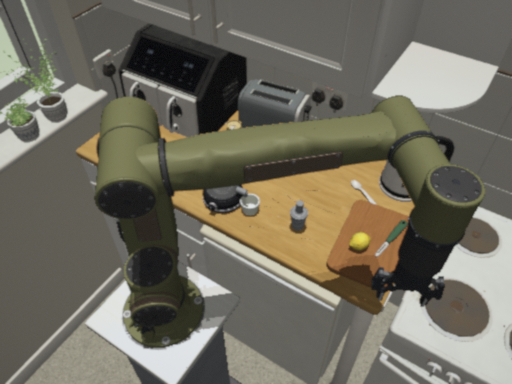

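View pics/top0.png

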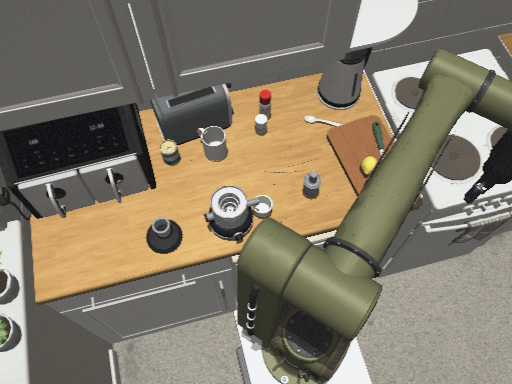

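The scene view shows the auger at about (299,217) and the cup at (250,204), with the juicer half hidden by the arm. The top view shows the auger at (312,184), the juicer bowl at (230,205), the cup at (262,206) and the lid at (163,235). I'll enlarge both next.

Run:
```python
import cv2, numpy as np
a=cv2.imread("pics/top0.png")[165:245,195:335]; b=cv2.imread("pics/scene0.png")[190:240,240:320]
a=cv2.resize(a,None,fx=5,fy=5,interpolation=cv2.INTER_CUBIC); cv2.imwrite("pics/topc.png",a)
b=cv2.resize(b,None,fx=8,fy=8,interpolation=cv2.INTER_CUBIC); cv2.imwrite("pics/scenec.png",b)
```

```text
(no output)
```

View pics/topc.png

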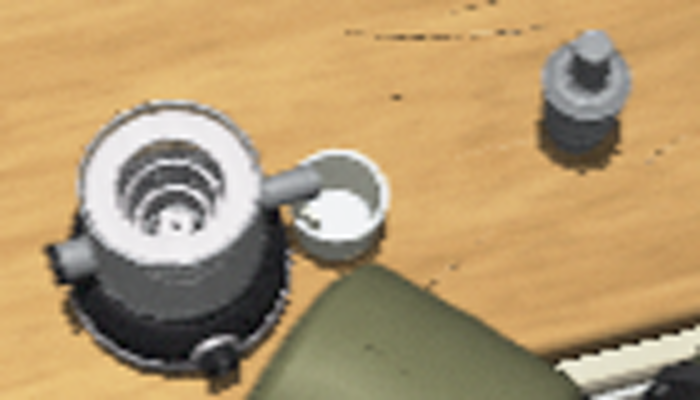

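View pics/scenec.png

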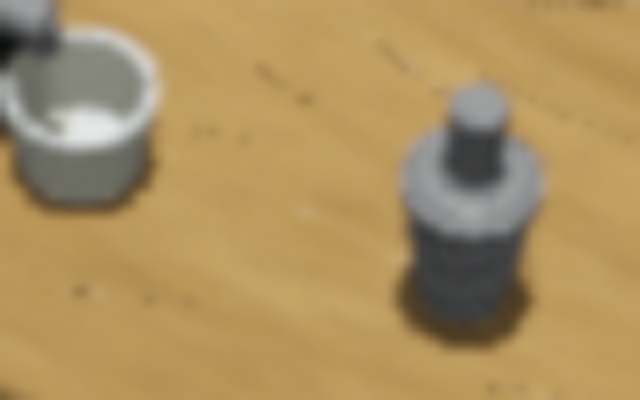

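The crops show the auger's hub top at top (313.4,173.8) and scene (299.6,202.9). The bowl's white rim is centred near top (229,202). Next I'll refine these with masks and rays.

```bash
cat > h.py <<'E'
import cv2, numpy as np
from bench import bot, imaging
from scipy.optimize import least_squares
def cam(n):
    c=imaging.get_calibration(n); R=cv2.Rodrigues(np.array(c["rvec"],float))[0]
    K=np.array(c["camera_matrix"]); return K,R,-R.T@np.array(c["tvec"],float).ravel()
def rays(n,uv):
    K,R,o=cam(n); uv=np.atleast_2d(uv).astype(float)
    d=np.c_[uv,np.ones(len(uv))]@np.linalg.inv(K).T@R
    return o,d/np.linalg.norm(d,axis=1)[:,None]
def plane(n,uv,z):
    o,d=rays(n,uv); return o+d*((z-o[2])/d[:,2])[:,None]
def tri(p):
    A=0;b=0
    for n,uv in p.items():
        o,d=rays(n,uv); P=np.eye(3)-np.outer(d[0],d[0]); A=A+P;b=b+P@o
    x=np.linalg.solve(A,b); return x
def circ(P,r=None):
    f=lambda q:np.hypot(P[:,0]-q[0],P[:,1]-q[1])-(q[2] if r is None else r)
    s=least_squares(f,[*P[:,:2].mean(0),.05],loss="soft_l1",f_scale=.001); return s.x,np.sqrt(np.mean(s.fun**2))
E
python3 - <<'E'
from h import *
t=tri({"top":[313.4,173.8],"scene":[299.56,202.94]}); print("hubtop",t, plane("top",[313.4,173.8],.118), plane("scene",[299.56,202.94],.118))
im=cv2.imread("pics/top0.png"); hsv=cv2.cvtColor(im,cv2.COLOR_BGR2HSV)
m=((hsv[...,1]<40)&(hsv[...,2]>185)).astype(np.uint8); m[:,:205]=0;m[:,249:]=0;m[:180]=0;m[225:]=0
c=max(cv2.findContours(m,0,1)[0],key=cv2.contourArea)[:,0]; hull=cv2.convexHull(c)[:,0]
print(cv2.fitEllipse(c),len(hull))
for z in(.129,.137): print(z,circ(plane("top",c,z)),circ(plane("top",hull,z)))
# bore: dark inside the white
inn=(1-m).astype(np.uint8); cs=cv2.findContours(m,cv2.RETR_CCOMP,1); 
for k,h in zip(*[cs[0],cs[1][0]]):
    if h[3]>=0 and cv2.contourArea(k)>60: print("hole",cv2.fitEllipse(k),circ(plane("top",k[:,0],.129)))
# dark base outline foot
big=cv2.resize(im[165:245,195:275],None,fx=7,fy=7,interpolation=0); mb=cv2.resize(m[165:245,195:275]*255,None,fx=7,fy=7,interpolation=0); big[mb>0]=(0,0,255); 
g=((hsv[...,1]<60)).astype(np.uint8)[160:205,300:326]; print(plane("top",[[231,205],[262,206]],.137))
for v in range(g.shape[0]):
    r=np.flatnonzero(g[v]); 
    if len(r): print(160+v,300+r.min(),300+r.max(),end="; ")
E
```

```text
hubtop [ 0.4592171  -0.17571049  0.11758687] [[ 0.45977486 -0.1759642   0.118     ]] [[ 0.45803637 -0.1757141   0.118     ]]
((228.6528778076172, 202.22125244140625), (29.89790153503418, 33.87005615234375), 82.69756317138672) 19
0.129 (array([0.42870451, 0.09600344, 0.04881781]), np.float64(0.0011193829229187882)) (array([0.42850423, 0.09601097, 0.05000309]), np.float64(0.0006262118160149584))
0.137 (array([0.42497966, 0.09651144, 0.04851454]), np.float64(0.0011124253846773388)) (array([0.42478078, 0.0965187 , 0.04969253]), np.float64(0.0006223096221900247))
hole ((228.5040740966797, 201.45118713378906), (19.2562313079834, 23.2116641998291), 81.36918640136719) (array([0.43015912, 0.09601348, 0.03240785]), np.float64(0.00478838013627151))
[[0.41387098 0.09215373 0.137     ]
 [0.3877452  0.00609266 0.137     ]]
171 312 315; 172 311 316; 173 309 316; 174 307 317; 175 306 318; 176 305 318; 177 304 319; 178 304 320; 179 303 320; 180 303 320; 181 303 320; 182 304 320; 183 304 320; 184 304 319; 185 304 319; 186 304 318; 187 304 318; 188 304 317; 189 304 317; 190 304 317; 191 305 316; 192 305 315; 193 306 314; 194 306 313; 195 309 311;
```

Call:
arm_command(steps=[{"xyz": [-3.22,2.35,0]},{"xyz": [-3.22,2.35,0]},{"xyz": [-3.22,2.35,0]},{"xyz": [-3.22,2.35,0]},{"xyz": [-3.22,2.35,0]},{"xyz": [-3.22,2.35,0]},{"xyz": [-3.22,2.35,0]},{"xyz": [-3.22,2.35,0]},{"xyz": [-3.22,2.35,0]},{"xyz": [-3.22,2.35,0]},{"xyz": [-3.2,2.35,0]},{"xyz": [0,0,0]}])

```text
invalid input
```

```bash
cat >> h.py <<'E'
def togo(x,y,z):
    s=bot.get_state(); R=cv2.Rodrigues(np.array(s["tcp_rot"]))[0]; p=np.array(s["tcp_pos"])
    print("t",round(s["time"],2),"tcp",p.round(4),"yaw x",np.degrees(np.arctan2(R[1,0],R[0,0])).round(2),"tilt",np.degrees(np.arccos(-R[2,2])).round(2),"togo cm",(R.T@(np.array([x,y,z])-p)*100).round(2),"ft",np.round(s["ft_force"],1),"j",np.round(s["joint_pos"],2),"w",round(s["width"],3),s["gripper_force"])
E
python3 - <<'E'
from h import *
togo(.459,-.176,.085)
im=imaging.get_image("scene"); cv2.imwrite("pics/s1.png",im[:,:,::-1]); im=imaging.get_image("top"); cv2.imwrite("pics/t1.png",im[:,:,::-1])
E
```

```text
t 0.1 tcp [ 0.2335 -0.5524  0.2304] yaw x -157.09 tilt 0.09 togo cm [-35.42  25.87  14.57] ft [-1.  -0.3 -0.5] j [-0.84  0.04  0.08 -0.   -1.62 -0.33] w 0.999 0.0
```

View pics/s1.png

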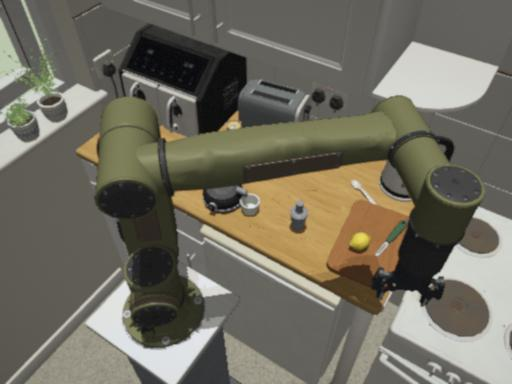

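The arm hasn't moved (same picture), because the call was refused. All the fields must be required.

Call:
arm_command(steps=[{"xyz": [-3.22,2.35,0],"twist": [0,0,0],"gripper": 1},{"xyz": [-3.22,2.35,0],"twist": [0,0,0],"gripper": 1},{"xyz": [-3.22,2.35,0],"twist": [0,0,0],"gripper": 1},{"xyz": [-3.22,2.35,0],"twist": [0,0,0],"gripper": 1},{"xyz": [-3.22,2.35,0],"twist": [0,0,0],"gripper": 1},{"xyz": [-3.22,2.35,0],"twist": [0,0,0],"gripper": 1},{"xyz": [-3.22,2.35,0],"twist": [0,0,0],"gripper": 1},{"xyz": [-3.22,2.35,0],"twist": [0,0,0],"gripper": 1},{"xyz": [-3.22,2.35,0],"twist": [0,0,0],"gripper": 1},{"xyz": [-3.22,2.35,0],"twist": [0,0,0],"gripper": 1},{"xyz": [-3.2,2.35,0],"twist": [0,0,0],"gripper": 1},{"xyz": [0,0,0],"twist": [0,0,0],"gripper": 1}])

```text
time: 1.4
tcp_pos: [0.4605, -0.1734, 0.2305]
tcp_rot: [0.631, -3.077, -0.002]
ft_force: [-0.5, 0.9, -0.1]
width: 0.998
gripper_force: 0.0
```

Run:
```python
from h import *
togo(.459,-.176,.085)
im=imaging.get_image("scene"); cv2.imwrite("pics/s1.png",im[:,:,::-1]); im2=imaging.get_image("top"); cv2.imwrite("pics/t1.png",im2[:,:,::-1])
a=np.hstack([cv2.resize(im[130:250,190:350],None,fx=2.5,fy=2.5),cv2.resize(im2[130:250,200:360],None,fx=2.5,fy=2.5)]);cv2.imwrite("pics/c1.png",a[:,:,::-1])
```

```text
t 1.4 tcp [ 0.4605 -0.1734  0.2305] yaw x -156.83 tilt 0.07 togo cm [ 0.23 -0.2  14.55] ft [-0.5  0.9 -0.1] j [ 0.05 -0.25 -0.18 -0.   -1.64 -1.22] w 0.998 0.0
```

View pics/c1.png

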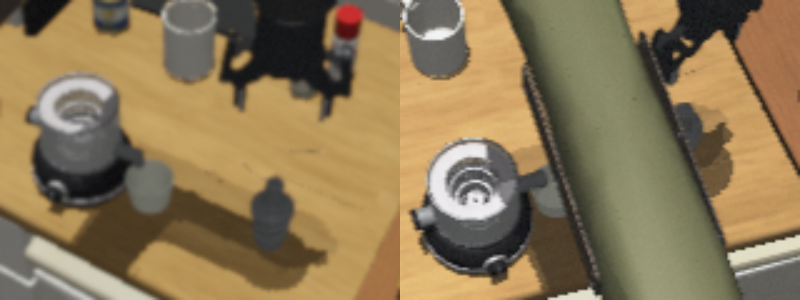

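The scene view now shows the whole juicer, with its rim near (221,172), and the auger hub just in front of the gripper. I'll go down and grip to centre the hub.

Call:
arm_command(steps=[{"xyz": [0.23,-0.2,2.5],"twist": [0,0,0],"gripper": 1},{"xyz": [0,0,4],"twist": [0,0,0],"gripper": 1},{"xyz": [0,0,4],"twist": [0,0,0],"gripper": 1},{"xyz": [0,0,2.5],"twist": [0,0,0],"gripper": 1},{"xyz": [0,0,1.5],"twist": [0,0,0],"gripper": 0.5},{"xyz": [0,0,0],"twist": [0,0,0],"gripper": 0},{"xyz": [0,0,0],"twist": [0,0,0],"gripper": 0},{"xyz": [0,0,0],"twist": [0,0,0],"gripper": 0},{"xyz": [0,0,0],"twist": [0,0,0],"gripper": 0},{"xyz": [0,0,0],"twist": [0,0,0],"gripper": 0},{"xyz": [0,0,0],"twist": [0,0,0],"gripper": 0}])

```text
time: 2.6
tcp_pos: [0.4588, -0.1798, 0.0883]
tcp_rot: [-0.624, 3.076, -0.002]
ft_force: [0.0, 1.1, 6.8]
width: 0.262
gripper_force: 59.2
```

Run:
```python
from h import *
togo(.459,-.176,.085)
im=cv2.imread("pics/s1.png")
# juicer rim in scene: bright unsaturated
h=cv2.cvtColor(im,cv2.COLOR_BGR2HSV); c=im[150:215,198:250]
b=cv2.resize(c,None,fx=8,fy=8,interpolation=cv2.INTER_CUBIC)
t=cv2.resize(cv2.imread("pics/top0.png")[180:245,205:257],None,fx=8,fy=8,interpolation=cv2.INTER_CUBIC)
cv2.imwrite("pics/j.png",cv2.resize(np.hstack([b,t]),None,fx=.96,fy=.96))
```

```text
t 2.6 tcp [ 0.4588 -0.1798  0.0883] yaw x -157.07 tilt 0.19 togo cm [-0.17  0.34  0.33] ft [0.  1.1 6.8] j [ 0.04 -0.23 -0.43  0.   -1.37 -1.21] w 0.262 59.23027823591838
```

View pics/j.png

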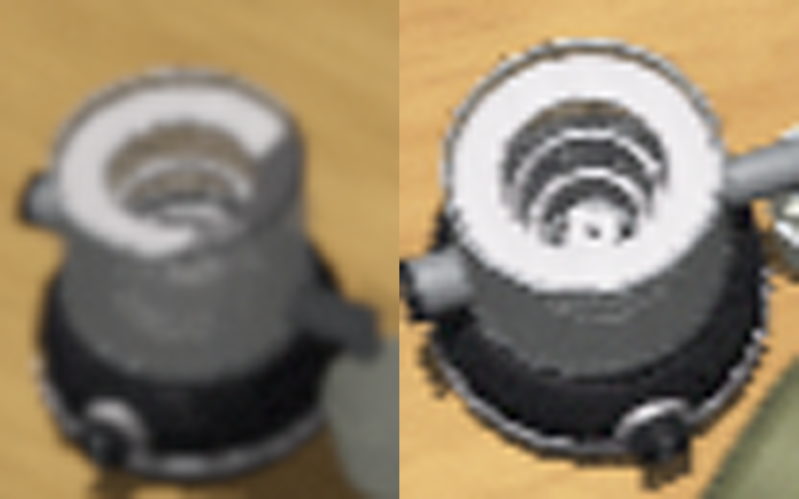

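The left panel (scene) shows the rim ellipse, with bore centre about (180,175) in the panel. The right panel (top) shows the rim ellipse spanning roughly x 443 to 722 and y 40 to 290. Now I'll regrip at 90° so the hub is centred both ways.

Call:
arm_command(steps=[{"xyz": [0,0,0],"twist": [0,0,0],"gripper": 0.6},{"xyz": [0,0,0],"twist": [0,0,0],"gripper": 0.6},{"xyz": [0,0,0],"twist": [0,0,0.14],"gripper": 0.6},{"xyz": [0,0,0],"twist": [0,0,0.14],"gripper": 0.6},{"xyz": [0,0,0],"twist": [0,0,0.14],"gripper": 0.6},{"xyz": [0,0,0],"twist": [0,0,0.14],"gripper": 0.6},{"xyz": [0,0,0],"twist": [0,0,0.14],"gripper": 0.6},{"xyz": [0,0,0],"twist": [0,0,0.14],"gripper": 0.6},{"xyz": [0,0,0],"twist": [0,0,0.14],"gripper": 0.6},{"xyz": [0,0,0],"twist": [0,0,0.14],"gripper": 0.6},{"xyz": [0,0,0],"twist": [0,0,0.14],"gripper": 0.6},{"xyz": [0,0,0],"twist": [0,0,0.14],"gripper": 0.6}])

```text
time: 3.8
tcp_pos: [0.4574, -0.1794, 0.0858]
tcp_rot: [-1.514, -2.752, 0.0]
ft_force: [-0.3, -0.7, -0.4]
width: 0.6
gripper_force: 0.0
```

Call:
arm_command(steps=[{"xyz": [0,0,0],"twist": [0,0,0.14],"gripper": 0.4},{"xyz": [0,0,0],"twist": [0,0,0.03],"gripper": 0.3},{"xyz": [0,0,0],"twist": [0,0,0],"gripper": 0},{"xyz": [0,0,0],"twist": [0,0,0],"gripper": 0},{"xyz": [0,0,0],"twist": [0,0,0],"gripper": 0},{"xyz": [0,0,0],"twist": [0,0,0],"gripper": 0}])

```text
time: 4.4
tcp_pos: [0.4576, -0.1794, 0.0861]
tcp_rot: [-1.734, -2.62, 0.0]
ft_force: [-0.3, 0.2, 0.2]
width: 0.261
gripper_force: 58.4
```

Run:
```python
from h import *
togo(.4277,.096,.26)
for n,img,x0,y0,edge in (("top","top0",205,180,None),("scene","s1",198,150,None)):
    im=cv2.imread(f"pics/{img}.png"); s=cv2.cvtColor(im,cv2.COLOR_BGR2HSV)[...,1].astype(int)
    # outer rim silhouette against wood: per-angle saturation edge around approx centre, subpixel half-level
    c0=np.array([205+ (582-399)/7.68,180+165/7.68]) if n=="top" else np.array([198+180/7.68,150+163/7.68])
    S=cv2.GaussianBlur(cv2.resize(s.astype(np.float32),None,fx=8,fy=8,interpolation=cv2.INTER_LINEAR),(0,0),2)
    P=[]
    for a in np.radians(np.arange(190,355,5)):   # upper half
        r=np.arange(9,24,.1); u=c0[0]+r*np.cos(a); v=c0[1]+r*np.sin(a)
        g=cv2.remap(S,((u+.5)*8-.5).astype(np.float32)[None],((v+.5)*8-.5).astype(np.float32)[None],1)[0]
        k=np.flatnonzero(g>75)
        if len(k): P.append([u[k[0]],v[k[0]]])
    P=np.array(P); W=plane(n,P,.137); print(n,len(P),circ(W,.054),circ(W))
    # second: motor base/other checks skipped
```

```text
t 4.4 tcp [ 0.4576 -0.1794  0.0861] yaw x 113.01 tilt 0.02 togo cm [ 26.52   8.01 -17.38] ft [-0.3  0.2  0.2] j [ 0.04 -0.23 -0.43 -0.   -1.37 -2.78] w 0.261 58.354132287204266
top 33 (array([0.42886845, 0.09589545, 0.05      ]), np.float64(0.00046563909691530006)) (array([0.42848465, 0.09599736, 0.05432489]), np.float64(0.0004551513666329064))
scene 33 (array([0.42657049, 0.09803709, 0.05      ]), np.float64(0.0008724736382987731)) (array([0.4284183 , 0.09933887, 0.05217103]), np.float64(0.0005862213194445397))
```

Call:
arm_command(steps=[{"xyz": [0,0,-3],"twist": [0,0,-0.12],"gripper": 0},{"xyz": [0,0,-3],"twist": [0,0,-0.12],"gripper": 0},{"xyz": [0,0,-3],"twist": [0,0,-0.12],"gripper": 0},{"xyz": [0,0,-3],"twist": [0,0,-0.12],"gripper": 0},{"xyz": [0,0,-3],"twist": [0,0,-0.12],"gripper": 0},{"xyz": [0,0,-2.4],"twist": [0,0,0],"gripper": 0},{"xyz": [0,0,0],"twist": [0,0,0],"gripper": 0}])

```text
time: 5.1
tcp_pos: [0.4585, -0.1799, 0.2636]
tcp_rot: [0.882, 3.01, 0.001]
ft_force: [-0.4, -0.6, -2.5]
width: 0.26
gripper_force: 59.2
```

Run:
```python
from h import *
togo(.428,.097,.23)
```

```text
t 5.1 tcp [ 0.4585 -0.1799  0.2636] yaw x 147.34 tilt 0.29 togo cm [17.53 21.66  3.32] ft [-0.4 -0.6 -2.5] j [ 0.04 -0.25 -0.12  0.   -1.69 -2.18] w 0.26 59.17540401220322
```

Call:
arm_command(steps=[{"xyz": [1.75,2.16,0],"twist": [0,0,0],"gripper": 0},{"xyz": [1.75,2.16,0],"twist": [0,0,0],"gripper": 0},{"xyz": [1.75,2.16,0],"twist": [0,0,0],"gripper": 0},{"xyz": [1.75,2.16,0],"twist": [0,0,0],"gripper": 0},{"xyz": [1.75,2.16,0],"twist": [0,0,0],"gripper": 0},{"xyz": [1.75,2.16,0],"twist": [0,0,0],"gripper": 0},{"xyz": [1.75,2.16,0],"twist": [0,0,0],"gripper": 0},{"xyz": [1.75,2.16,0],"twist": [0,0,0],"gripper": 0},{"xyz": [1.75,2.16,0],"twist": [0,0,0],"gripper": 0},{"xyz": [1.75,2.16,0],"twist": [0,0,0],"gripper": 0},{"xyz": [0,0,0],"twist": [0,0,0],"gripper": 0},{"xyz": [0,0,0],"twist": [0,0,0],"gripper": 0}])

```text
time: 6.3
tcp_pos: [0.4265, 0.0971, 0.2587]
tcp_rot: [-0.881, -3.014, 0.003]
ft_force: [0.1, -0.3, -2.9]
width: 0.265
gripper_force: 59.7
```

Run:
```python
from h import *
togo(.428,.097,.23)
a=imaging.get_image("scene"); b=imaging.get_image("top"); cv2.imwrite("pics/s2.png",a[:,:,::-1]); cv2.imwrite("pics/t2.png",b[:,:,::-1])
f=lambda i,x,y:cv2.resize(i[y:y+120,x:x+80],None,fx=4.9,fy=4.9,interpolation=cv2.INTER_CUBIC)
cv2.imwrite("pics/c2.png",np.hstack([f(a,182,110),f(b,190,130)])[:,:,::-1])
```

```text
t 6.3 tcp [0.4265 0.0971 0.2587] yaw x 147.42 tilt 0.15 togo cm [-0.14  0.08  2.87] ft [ 0.1 -0.3 -2.9] j [ 0.69 -0.39 -0.24 -0.   -1.72 -2.83] w 0.265 59.6969910505868
```

View pics/c2.png

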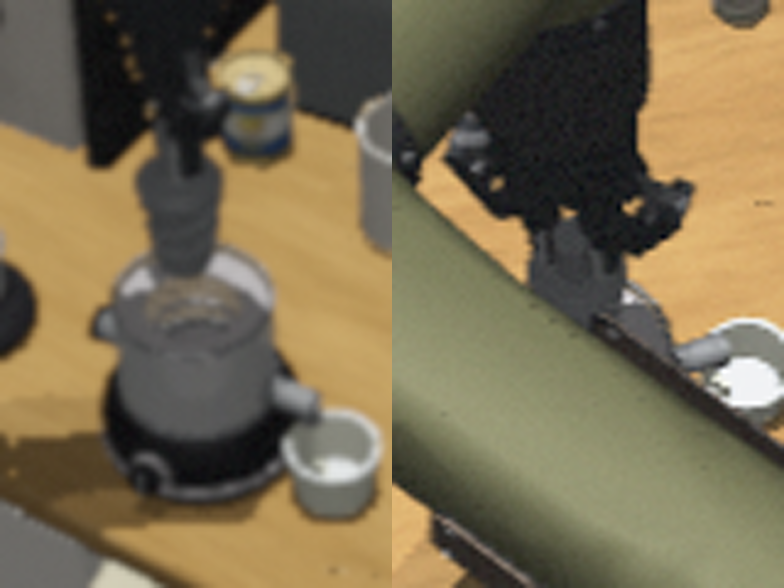

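The left panel (scene) shows the auger held over the bowl, with the screw's wide disc spanning crop x 137 to 222 at row 190 and the bowl rim spanning x 115 to 272. In the top view the arm hides the bowl. I'll compare predicted and observed columns.

Run:
```python
from h import *
K,R,o=cam("scene")
def proj(p):
    q=K@(R@(np.array(p)-o)); return q[:2]/q[2]
tcp=np.array([.4265,.0971])
pa=proj([*tcp,.2587-.0861+.072]); pr=proj([.428,.097,.137]); print("pred auger",pa,"rim",pr)
im=cv2.imread("pics/s2.png"); g=im.astype(np.float32); s=cv2.cvtColor(im,cv2.COLOR_BGR2HSV)[...,1].astype(float)
def edges(v,u0,lo,hi,thr=75):
    r=s[v]; a=u0
    while r[a]<thr: a-=1
    L=a+(r[a]-thr)/(r[a]-r[a+1]); b=u0
    while r[b]<thr: b+=1
    return L,b-(r[b]-thr)/(r[b]-r[b-1])
for v in range(143,168):
    L,Rr=edges(v,218,0,0); print(v,round(L,1),round(Rr,1),round((L+Rr)/2,2),end=" | ")
print()
for z in (.245,.21,.18): print(z,proj([*tcp,z]))
```

```text
pred auger [218.5950563  145.61339115] rim [221.02639485 170.07765023]
143 211.4 225.0 218.22 | 144 210.5 225.8 218.14 | 145 210.0 226.3 218.15 | 146 209.5 226.6 218.04 | 147 209.5 226.6 218.04 | 148 209.7 226.4 218.05 | 149 210.1 226.4 218.23 | 150 210.4 226.3 218.32 | 151 210.6 225.9 218.26 | 152 211.3 225.8 218.58 | 153 212.0 225.7 218.86 | 154 212.2 225.8 219.02 | 155 212.0 225.8 218.91 | 156 212.2 225.6 218.91 | 157 212.4 225.5 218.95 | 158 212.6 225.6 219.1 | 159 212.9 226.1 219.5 | 160 212.7 229.2 220.95 | 161 211.8 231.2 221.51 | 162 209.5 232.8 221.13 | 163 208.5 234.1 221.31 | 164 207.5 235.4 221.49 | 165 206.6 236.1 221.37 | 166 205.6 236.6 221.07 | 167 205.2 236.8 221.04 | 
0.245 [218.5866707  145.51613353]
0.21 [219.30709126 153.87169783]
0.18 [219.90386319 160.79316362]
```

The bias-corrected scene view agrees with the top view: the bowl axis is near (0.4287, 0.096). I'll correct for that and go down to just above the foot tube.

Call:
arm_command(steps=[{"xyz": [-0.24,0.03,0],"twist": [0,0,0],"gripper": 0},{"xyz": [0,0,1.5],"twist": [0,0,0],"gripper": 0},{"xyz": [0,0,1.5],"twist": [0,0,0],"gripper": 0},{"xyz": [0,0,1.2],"twist": [0,0,0],"gripper": 0},{"xyz": [0,0,1],"twist": [0,0,0],"gripper": 0},{"xyz": [0,0,1],"twist": [0,0,0],"gripper": 0},{"xyz": [0,0,0.8],"twist": [0,0,0],"gripper": 0},{"xyz": [0,0,0.6],"twist": [0,0,0],"gripper": 0},{"xyz": [0,0,0],"twist": [0,0,0],"gripper": 0},{"xyz": [0,0,0],"twist": [0,0,0],"gripper": 0}])

```text
time: 7.4
tcp_pos: [0.4293, 0.0958, 0.1846]
tcp_rot: [0.883, 3.014, 0.0]
ft_force: [0.3, -0.1, -2.2]
width: 0.263
gripper_force: 59.6
```

Run:
```python
from h import *
togo(.4287,.096,.170)
```

```text
t 7.4 tcp [0.4293 0.0958 0.1846] yaw x 147.33 tilt 0.02 togo cm [ 0.06 -0.01  1.46] ft [ 0.3 -0.1 -2.2] j [ 0.68 -0.41 -0.39  0.   -1.59 -2.82] w 0.263 59.64124390971847
```

Call:
arm_command(steps=[{"xyz": [0.05,0,0.4],"twist": [0,0,0],"gripper": 0},{"xyz": [0,0,0.4],"twist": [0,0,0],"gripper": 0},{"xyz": [0,0,0.3],"twist": [0,0,0],"gripper": 0},{"xyz": [0,0,0.2],"twist": [0,0,0],"gripper": 0},{"xyz": [0,0,0.2],"twist": [0,0,0],"gripper": 0},{"xyz": [0,0,0.2],"twist": [0,0,0],"gripper": 0},{"xyz": [0,0,0],"twist": [0,0,0],"gripper": 0},{"xyz": [0,0,0],"twist": [0,0,0],"gripper": 0}])

```text
time: 8.2
tcp_pos: [0.4288, 0.096, 0.1674]
tcp_rot: [0.884, 3.015, 0.0]
ft_force: [-0.5, 0.2, -2.1]
width: 0.26
gripper_force: 59.7
```

Call:
arm_command(steps=[{"xyz": [0,0,0.2],"twist": [0,0,0],"gripper": 0},{"xyz": [0,0,0.2],"twist": [0,0,0],"gripper": 0},{"xyz": [0,0,0.2],"twist": [0,0,0],"gripper": 0},{"xyz": [0,0,0.2],"twist": [0,0,0],"gripper": 0},{"xyz": [0,0,0.1],"twist": [0,0,0],"gripper": 0},{"xyz": [0,0,0],"twist": [0,0,0],"gripper": 0},{"xyz": [0,0,0],"twist": [0,0,0],"gripper": 0}])

```text
time: 8.9
tcp_pos: [0.4292, 0.0959, 0.1596]
tcp_rot: [0.883, 3.013, 0.001]
ft_force: [-1.1, -1.1, 4.4]
width: 0.262
gripper_force: 60.2
```

The foot is in the tube and standing on the shaft at z = 0.160. I'll turn it gently.

Call:
arm_command(steps=[{"xyz": [0,0,0.1],"twist": [0,0,-0.05],"gripper": 0},{"xyz": [0,0,0],"twist": [0,0,-0.05],"gripper": 0},{"xyz": [0,0,0],"twist": [0,0,-0.05],"gripper": 0},{"xyz": [0,0,0],"twist": [0,0,-0.05],"gripper": 0},{"xyz": [0,0,0],"twist": [0,0,-0.05],"gripper": 0},{"xyz": [0,0,0],"twist": [0,0,-0.05],"gripper": 0},{"xyz": [0,0,0],"twist": [0,0,-0.05],"gripper": 0},{"xyz": [0,0,0],"twist": [0,0,-0.05],"gripper": 0}])

```text
time: 9.7
tcp_pos: [0.4299, 0.0963, 0.1594]
tcp_rot: [0.264, 3.126, 0.003]
ft_force: [-0.5, 0.7, 6.6]
width: 0.257
gripper_force: 60.7
```

Call:
arm_command(steps=[{"xyz": [0,0,0.05],"twist": [0,0,-0.05],"gripper": 0},{"xyz": [0,0,0],"twist": [0,0,-0.05],"gripper": 0},{"xyz": [0,0,0],"twist": [0,0,-0.05],"gripper": 0},{"xyz": [0,0,0],"twist": [0,0,-0.05],"gripper": 0},{"xyz": [0,0,0],"twist": [0,0,-0.05],"gripper": 0},{"xyz": [0,0,0],"twist": [0,0,-0.05],"gripper": 0},{"xyz": [0,0,0],"twist": [0,0,-0.05],"gripper": 0},{"xyz": [0,0,0],"twist": [0,0,-0.05],"gripper": 0}])

```text
time: 10.5
tcp_pos: [0.4293, 0.0966, 0.1564]
tcp_rot: [-0.363, 3.119, 0.002]
ft_force: [2.7, 1.0, -4.0]
width: 0.261
gripper_force: 59.7
```

It dropped to 0.1564, so the socket has caught. I'll check the torque and then lower it.

Run:
```python
from h import *
togo(.429,.096,.1501); print(np.round(bot.get_state()["torque"],2))
```

```text
t 10.5 tcp [0.4293 0.0966 0.1564] yaw x -166.73 tilt 0.11 togo cm [ 0.05 -0.05  0.63] ft [ 2.7  1.  -4. ] j [ 0.68 -0.41 -0.44 -0.   -1.54 -2.02] w 0.261 59.71930319094099
[ 0.43 -1.43 -0.23]
```

Call:
arm_command(steps=[{"xyz": [0,0,0],"twist": [0,0,0.04],"gripper": 0},{"xyz": [0,0,0.15],"twist": [0,0,0],"gripper": 0},{"xyz": [0,0,0.15],"twist": [0,0,0],"gripper": 0},{"xyz": [0,0,0.15],"twist": [0,0,0],"gripper": 0},{"xyz": [0,0,0.15],"twist": [0,0,0],"gripper": 0},{"xyz": [0,0,0],"twist": [0,0,0],"gripper": 0},{"xyz": [0,0,0],"twist": [0,0,0],"gripper": 0}])

```text
time: 11.2
tcp_pos: [0.429, 0.0964, 0.1511]
tcp_rot: [-0.298, 3.126, 0.001]
ft_force: [2.4, 2.7, 1.3]
width: 0.262
gripper_force: 60.6
```

Run:
```python
from h import *
togo(.429,.096,.1501); print(np.round(bot.get_state()["torque"],2))
```

```text
t 11.2 tcp [0.429  0.0964 0.1511] yaw x -169.11 tilt 0.07 togo cm [ 0.01 -0.03  0.1 ] ft [2.4 2.7 1.3] j [ 0.68 -0.41 -0.45 -0.   -1.53 -2.06] w 0.262 60.64777579980728
[ 1.25 -1.39 -0.06]
```

Nearly home. I'll press a little further, then check the force.

Call:
arm_command(steps=[{"xyz": [0,0,0.1],"twist": [0,0,0.01],"gripper": 0},{"xyz": [0,0,0.1],"twist": [0,0,0],"gripper": 0},{"xyz": [0,0,0.1],"twist": [0,0,0],"gripper": 0},{"xyz": [0,0,0],"twist": [0,0,0],"gripper": 0},{"xyz": [0,0,0],"twist": [0,0,0],"gripper": 0}])

```text
time: 11.7
tcp_pos: [0.4298, 0.0964, 0.1503]
tcp_rot: [-0.282, 3.125, 0.002]
ft_force: [1.4, 4.3, 10.9]
width: 0.261
gripper_force: 61.6
```

It's home: z matches and the force is rising. Release and retreat straight up.

Call:
arm_command(steps=[{"xyz": [0,0,-0.2],"twist": [0,0,0],"gripper": 0.1},{"xyz": [0,0,0],"twist": [0,0,0],"gripper": 0.7},{"xyz": [0,0,0],"twist": [0,0,0],"gripper": 0.7},{"xyz": [0,0,0],"twist": [0,0,0],"gripper": 0.7},{"xyz": [0,0,-1],"twist": [0,0,0],"gripper": 0.7},{"xyz": [0,0,-3],"twist": [0,0,0],"gripper": 0.7},{"xyz": [0,0,-3],"twist": [0,0,0],"gripper": 0.7},{"xyz": [0,0,-3],"twist": [0,0,0],"gripper": 0.7},{"xyz": [0,0,0],"twist": [0,0,0],"gripper": 0.7},{"xyz": [0,0,0],"twist": [0,0,0],"gripper": 0.7}])

```text
time: 12.7
tcp_pos: [0.4288, 0.0961, 0.2506]
tcp_rot: [-0.282, 3.128, 0.001]
ft_force: [0.5, 0.4, -0.2]
width: 0.7
gripper_force: 0.0
```

Run:
```python
from h import *
togo(.429,.096,.15)
a=imaging.get_image("scene"); b=imaging.get_image("top")
f=lambda i,x,y:cv2.resize(i[y:y+120,x:x+80],None,fx=4.9,fy=4.9,interpolation=cv2.INTER_CUBIC)
cv2.imwrite("pics/c3.png",np.hstack([f(a,182,110),f(b,190,130)])[:,:,::-1])
K,R,o=cam("scene")
for z in(.182,.192): q=K@(R@(np.array([.429,.0962,z])-o)); print(z,((q[:2]/q[2]-[182,110]+.5)*4.9-.5).round(1))
```

```text
t 12.7 tcp [0.4288 0.0961 0.2506] yaw x -169.7 tilt 0.06 togo cm [-1.000e-02 -2.000e-02  1.006e+01] ft [ 0.5  0.4 -0.2] j [ 0.68 -0.39 -0.26 -0.   -1.7  -2.07] w 0.7 0.0
0.182 [190.9 246.8]
0.192 [190.  235.6]
```

View pics/c3.png

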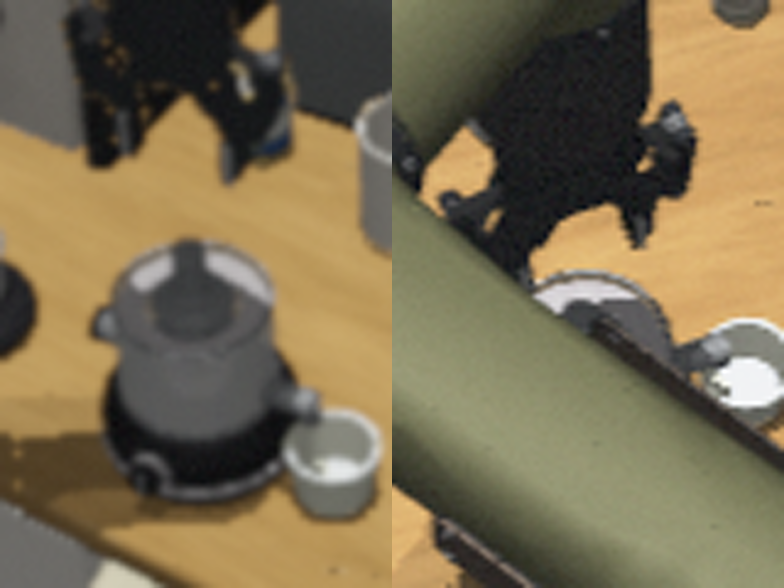

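The auger stands upright in the bowl, with its hub top at crop (190,247) as predicted for home (z = 0.182). The gripper is clear and the cup hasn't moved.

```bash
python3 -c "
from bench import bot
print(bot.hand_in())"
```

```text
the job is handed in; nothing more can be done
None
```

The auger is fully home on the foot tube and released, and the job was handed in with the robot's clock at about 13 s; the highest force reading I saw was about 11 N, and the arm never went near the lid, cup or lemon.

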